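# Roll a gapped ferrite core onto the roller rest and turn its slot up

## Task

Roll the gapped ferrite ring core along the bench on its rim, up the ramp and onto the two rollers of the low roller rest, then turn it there until its slot points straight up, ready for a Hall sensor to be dropped in. Ferrite chips easily, so do not grip it, lift it or let it fall over, and keep every push and press light, under 20 N. Leave the other things where they are, and finish with the core at rest on both rollers and the hand clear.

Things in the scene. Friction and masses are not known exactly. Their poses are not given: they have to be found in the camera images.
- core: the gapped core: dark grey ferrite ring standing on its rim, 96 mm diameter, bore 58, 34 mm wide, 0.55 to 0.9 kg, with one radial slot 7 mm wide from rim to bore. Friction about 0.5, grippy finger pads more: pushed from behind at centre height it rolls. It rolls very freely and coasts on when the push ends. Origin: ring centre, 48 mm over the bench; y: its axis, level (it topples beyond 19 degrees of lean)
- core_gap (a point): mouth of the core's slot: midway between the slot's edges on the rim, 48 mm from the ring's centre, mid-width; it goes round with the core and is straight above core when the slot points up. At the start the core stands 275 to 345 mm from the rest's origin, up to 6 mm off the lane's centre line and up to 0.08 rad askew
- rest: roller rest bolted to the bench: aluminium frame, lane 86 mm wide between cheeks (22 mm high at the rollers, 13 mm along the ramp, flared to about 115 mm at the mouth, x = -215 mm). Origin on the bench midway between the rollers; x points along the lane, the way the core rolls in; y across; z up. Behind the back roller is only a 14 mm high tie bar at x = 50 mm
- ramp_foot (a point): lower edge of the rest's steel ramp, mid-lane, at bench height, rest x = -170 mm; the ramp rises evenly to 16.5 mm at x = -37 mm. A core let go on the ramp rolls back down. Axes as rest
- roller_front (a joint): turn (rad) of the front rubber roller: 16 mm diameter, axis across the lane at rest x = -28 mm, 9.5 mm high, top 17.5 mm. The back roller is alike at x = +28 mm. Both turn freely both ways with a bearing drag of 0.75 N at the surface, so a core stays as it is left. A core pushed in fast or too far rolls over the back roller
- rest_seat (a point): centre of a core that sits on both rollers: above the rest's origin, 58 mm over the bench (core's top at 106 mm; 65.5 mm when passing over a roller's top). Axes as rest. A fingertip pressed on top of the rim and dragged along the lane turns the core, its top going with the finger: 6 to 10 N turns it, below 4 N it slips. All is hard: force climbs steeply with depth
- spare_core: bystander: a smaller ring core without a slot, 64 mm diameter, 22 mm high, lying flat beside the lane; origin at the centre of its underside
- pliers: bystander: pliers with purple handles, 160 x 54 mm, 12 mm thick, lying beside the lane; origin at the centre of its underside
- transformer: bystander: a small transformer with a laminated core and a wound bobbin, 72 x 66 x 42 mm, beside the rollers; origin at the centre of its underside
- board: bystander: a green circuit board 58 x 85 mm, 11 mm high with its parts, lying farther back on the bench; origin at the centre of its underside
There are look-alikes about, which are no part of the job. Leave any green or red look-alike of the core alone.

How it is judged:
By the outcome, as a careful person would: the job done as asked, in the order asked, and still so for the second after the job is handed in, with the robot touching nothing.
It also fails if it takes over 72 s, if anything falls off the work surface, if the arm or the gripper's body presses on something with over 40 N, if the wrist force passes 120 N, or if a joint passes its speed limit or range.

## Robot

A 6-joint arm with a two-finger parallel gripper is mounted at the origin on the work surface; the furniture and walls round the work are solid. World frame = base frame: x ahead of the robot, y to its left, z up, the work surface at z = 0. Lengths are in m, angles in rad, forces in N, time in s.
With the tool pointing down it reaches from about 0.35 to 1 m from the base axis. Payload 7.1 kg.
Tool frame: the origin (TCP) lies midway between the tips of the shut fingers; the grasp point (between the pads) lies 19 mm behind it (robot.grip_point_offset is the distance from the TCP to the grasp point, in m); z points along the fingers, y is the line along which they close (so a half turn about z gives the same grasp; the last joint's range is limited). The gripper opens to 85 mm and grips with 20 to 120 N. Pads are 22 mm wide; open, the fingers measure 114 mm over their backs; the gripper's body (76 mm by 85 mm) begins 54 mm behind the grasp point. The pads swing forward as they close: fully open they stand 13 mm farther back than shut.
Start: joints at [-1.356, 0.423, 1.63, -0, 1.089, -0.019], TCP at [0.145, -0.608, 0.231] pointing down, gripper open.
Joint ranges: [-3, 3], [-0.9, 2.11], [0.09, 2.58], [-1.31, 4.45], [0.11, 2.69], [-2.54, 2.54]. Speed limits (rad/s): [2.39, 2.39, 3.01, 3.14, 3.14, 3.14].

## Interface

Orientations are given as [roll, pitch, yaw] about the fixed x, y, z axes, in that order (R = Rz(yaw) Ry(pitch) Rx(roll)).
In Python, from workcell import robot gives the robot as it stands.
- The arm moves only by the tool send_rows, never from a script. Its argument "increments" is a list of rows, each a list of 3 entries, a list of its own where there are three numbers: the shift along the tool's x, y, z in mm, then the turn, a rotation vector about the tool's x, y, z in rad, then the finger opening in mm, from 0 to 85.4. A call has 1 to 8 rows; each row is the pose to reach, as a shift and turn from the pose commanded when the call began, along the tool's axes at that moment; what a row does not reach only later rows make up. A row lasts 1/10 s, in which the tool goes at most 50 mm and 8.59 degrees, less where a joint would pass 70% of its speed; a pose out of reach is approached as far as the arm can. A call with a gripper value outside its range is refused whole. The fingers move at their own pace and stop on an object; the grip force is fixed at half the most. Time passes only in rows, so rows that repeat a pose let the fingers close. It gives the time, the measured TCP pose, the force, the opening and the grip force at its end, in the units of the state.
- robot.get_state(): the state, without advancing time (a new reading comes with each control period).
- robot.capture(name): name is "scene" or "top" or "wrist"; returns (picture, depth): 384x512x3 uint8, red, green, blue; 384x512 float32, m along the optical axis (not along the pixel's ray), 0 where there is no reading.
- robot.calibration(name): a dict with "intrinsics" (3x3 intrinsics, pixels), "extrinsics" (4x4, takes a point from world to camera coordinates); the wrist camera has in their place "tool_from_camera" (4x4, takes a point from camera to tool coordinates, whose origin is the TCP and whose axes are the flange's). Camera axes: x right, y up, looking along -z (the intrinsics and any distortion apply to the point x, -y, -z); pixel columns grow to the right and rows downward; lengths in m; the calibration is good to about 2 mm. A picture is of the moment at which its call begins: read the wrist's pose just before it. calibration takes no time and is no camera call.
- robot.sign_off(): hands the job in; it is judged then, once.
Trained networks look in the newest picture that a camera, given by its name, has taken for a name from the list of things; names that differ only in an ending like _2 or _b are one class to them, and where a whole thing is asked for, a point or a joint stands for the part that bears it (a point fixed in the world has none). Each returns a list of dicts, best first, with "score" (0 to 1); they miss things now and then, are a little off and sometimes report something else, mostly with a low value. They report only what shows in the picture. A call takes as long as a camera call. They do not tell look-alikes from the thing itself.
- robot.search_frame(thing, camera): "point" ([x, y, z] in m, in world coordinates, good to about 4 mm: the middle of the surface that is visible of it).
- robot.masks_of(thing, camera): "mask" (384x512 bool, what is visible of it).
- robot.spot_point(thing, camera): "point" ([x, y, z] in m, in world coordinates, good to about 4 mm: a listed point, or the origin of a listed thing).
The state is a dict: "time_s": time; "joint_pos": joint angles; "qvel": joint speeds; "joint_torque": joint torques, N m; "eef_pos": TCP position; "orientation": TCP orientation; "ft_force": force on the tool from outside, world axes, zero at the start; "moment": the same for the moment, N m; "width": finger opening in m; "gripper_force": force on a finger pad.
Only numpy, scipy, OpenCV 4.12 (cv2) and the standard library are available. Lean on these libraries where they do the work, as an engineer would, in place of code of your own. Each camera call takes 0.05 s, during which the arm holds its last target. There are 200 camera calls.

## Working session

There is one attempt and no reset: what is moved stays moved. The work goes in short steps, Python scripts to look and compute and a tool call to move; the robot and the scene stay as the last step left them, time stands still between calls to the robot, and variables do not carry over. Pictures are saved under pics/ and viewed, at most 11 in all, crops included, and the job is handed in when it is done.

Besides the shell and the picture viewer there is one more tool, called after "Emit:" as name(argument=value, ...), one argument or row to a line, values as JSON. send_rows: Moves the arm, as the interface text tells. Its arguments: {"type":"object","properties":{"increments":{"type":"array"}},"required":["increments"]}

```bash
mkdir -p pics; cat > h.py <<'E'
from workcell import robot
import numpy as np, cv2
from scipy.spatial.transform import Rotation as R
def cap(n,f=None):
    p,d=robot.capture(n)
    if f: cv2.imwrite('pics/'+f,p[:,:,::-1])
    return p,d
def world(n,px,d):
    c=robot.calibration(n);K=np.array(c['intrinsics']);E=np.array(c['extrinsics'])
    u,v=px;z=d[v,u];x=(u-K[0,2])/K[0,0]*z;y=(v-K[1,2])/K[1,1]*z
    return (np.linalg.inv(E)@[x,-y,-z,1])[:3]
def proj(n,P):
    c=robot.calibration(n);K=np.array(c['intrinsics']);E=np.array(c['extrinsics'])
    q=(E@np.r_[P,1])[:3]; return K[0,0]*q[0]/-q[2]+K[0,2], K[1,1]*q[1]/q[2]+K[1,2]
E
python3 - <<'E'
from h import *
a,_=cap('scene'); b,_=cap('top')
cv2.imwrite('pics/a.png',a[:,:,::-1]);cv2.imwrite('pics/b.png',b[:,:,::-1])
s=robot.get_state();print(s)
for n in('scene','top'):
  for t in('core','core_gap','rest','ramp_foot','rest_seat'):
    print(n,t,[(np.round(r['point'],4).tolist(),round(r['score'],2),np.round(proj(n,r['point'])).tolist()) for r in robot.spot_point(t,n)])
E
```

```text
{'time_s': 0.1, 'joint_pos': array([-1.35595439e+00,  4.23789745e-01,  1.63061532e+00, -1.70341253e-05,
        1.08857696e+00, -1.89837459e-02]), 'qvel': array([-0.00189539,  0.00022251, -0.00035255,  0.00020679, -0.00081819,
        0.00021106]), 'joint_torque': array([-8.18861845e-04, -5.58427799e+01, -2.82444888e+01, -2.59589427e-05,
        3.07442664e-03,  1.62861681e-05]), 'eef_pos': array([ 0.14473881, -0.60750503,  0.23060692]), 'orientation': array([-3.14020325e+00, -1.12957787e-05,  2.33833587e-01]), 'ft_force': array([ 0.04280442,  0.32746119, -0.01944065]), 'moment': array([-0.06679818,  0.03419204,  0.03005531]), 'gripper_force': 0.0, 'width': 0.08543254835694118}
scene core [([0.5445, 0.3411, 0.0448], 0.75, [153.0, 255.0]), ([0.4658, 0.1687, 0.0446], 0.67, [242.0, 238.0]), ([0.7522, -0.015, 0.0478], 0.57, [233.0, 146.0])]
scene core_gap [([0.3956, 0.1654, 0.0686], 0.78, [264.0, 250.0]), ([0.4683, 0.1182, 0.0674], 0.61, [259.0, 219.0]), ([0.7772, -0.0485, 0.0666], 0.6, [237.0, 133.0]), ([0.5606, 0.3774, 0.0659], 0.57, [131.0, 252.0])]
scene rest [([0.5141, -0.1363, -0.0008], 0.7, [322.0, 185.0])]
scene ramp_foot [([0.4915, 0.0374, -0.001], 0.6, [279.0, 218.0])]
scene rest_seat [([0.5149, -0.1345, 0.0577], 0.62, [323.0, 168.0])]
top core [([0.7484, -0.02, 0.0463], 0.72, [276.0, 132.0]), ([0.7085, -0.2243, 0.0009], 0.72, [349.0, 150.0]), ([0.3641, 0.1388, 0.0496], 0.7, [215.0, 280.0]), ([0.4666, 0.167, 0.0456], 0.68, [205.0, 239.0]), ([0.5377, 0.3348, 0.0495], 0.61, [139.0, 212.0])]
top core_gap [([0.7779, -0.0495, 0.0662], 0.9, [287.0, 119.0]), ([0.4682, 0.1251, 0.0688], 0.8, [220.0, 238.0]), ([0.3924, 0.1656, 0.0667], 0.64, [204.0, 269.0]), ([0.5666, 0.3723, 0.0687], 0.59, [123.0, 200.0])]
top rest [([0.5197, -0.1334, 0.0016], 0.95, [318.0, 219.0])]
top ramp_foot [([0.4883, 0.0378, -0.0029], 0.93, [255.0, 231.0])]
top rest_seat [([0.514, -0.1348, 0.0574], 0.91, [322.0, 220.0])]
```

View pics/a.png

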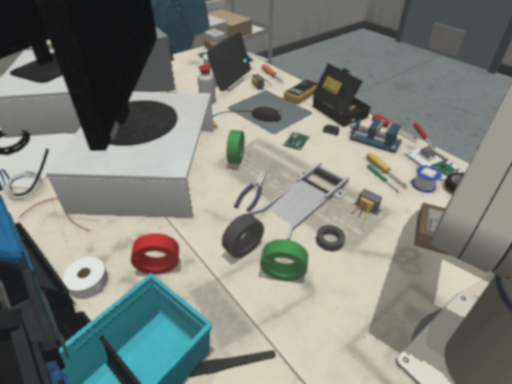

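View pics/b.png

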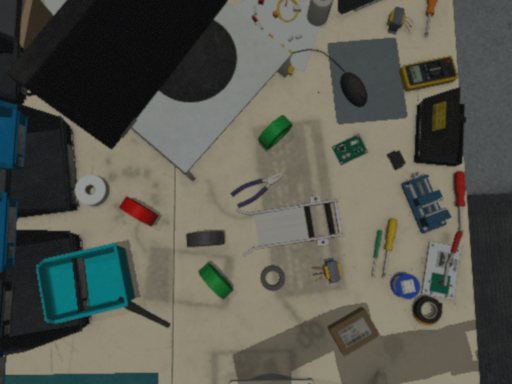

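The candidates in the top view are the grey ring (205,239), two green rings (276,132) and (215,280), and a red ring (139,212). The small spare ring lies flat at (272,277). The dark grey standing ring at (205,239) is the core. Next I'll refine its pose and the lane axis and check a crop.

```bash
cat >> h.py <<'E'
def cloud(n,mask,d):
    v,u=np.nonzero(mask&(d>0))
    return np.array([world(n,(a,b),d) for a,b in zip(u,v)])
E
python3 - <<'E'
from h import *
T=np.array([.467,.168])
for n in('top','scene'):
    p,d=cap(n)
    for t,c in(('core',T),('rest',np.array([.51,-.09]))):
        for r in robot.masks_of(t,n):
            m=r['mask'];P=cloud(n,m,d)
            if len(P)<20 or np.hypot(*(np.median(P[:,:2],0)-c))>.08: continue
            if t=='core': Q=P[(P[:,2]>.075)]
            else: Q=P[(P[:,2]>.003)&(P[:,2]<.04)]
            rect=cv2.minAreaRect((Q[:,:2]*1000).astype(np.float32))
            w,V=np.linalg.eigh(np.cov(Q[:,:2].T))
            print(n,t,len(P),len(Q),'c',Q.mean(0).round(4),'rect',np.round(rect[0],1),np.round(rect[1],1),round(rect[2],1),'pca deg',np.degrees(np.arctan2(V[1,1],V[0,1])).round(1),'zmax',P[:,2].max().round(3))
    if n=='scene': a=p[170:280,200:370]
    else: b=p[190:300,180:350]
cv2.imwrite('pics/c.png',cv2.resize(np.hstack([a,b])[:,:,::-1],None,fx=2.35,fy=2.35,interpolation=3))
E
```

```text
top core 488 412 c [0.4665 0.1632 0.0894] rect [466.5 164.2] [32.8 81.9] 2.2 pca deg 93.2 zmax 0.1
top rest 2809 2275 c [ 0.5078 -0.0744  0.0115] rect [501.6 -63.2] [135.2 258.8] 11.5 pca deg 98.0 zmax 0.027Traceback (most recent call last):
  File "<stdin>", line 7, in <module>
  File "h.py", line 17, in cloud
    return np.array([world(n,(a,b),d) for a,b in zip(u,v)])
                     ~~~~~^^^^^^^^^^^
  File "h.py", line 9, in world
    c=robot.calibration(n);K=np.array(c['intrinsics']);E=np.array(c['extrinsics'])
ValueError: time passes only in moves, steps and waits
```

```bash
python3 - <<'E'
s=open('h.py').read()
s=s.replace("def cap(","import functools\n@functools.lru_cache\ndef calib(n): return robot.calibration(n)\ndef cap(").replace("c=robot.calibration(n)","c=calib(n)")
open('h.py','w').write(s)
E
python3 - <<'E'
from h import *
p,d=cap('scene');a=p[170:280,200:370]
for r in robot.masks_of('core','scene'):
    P=cloud('scene',r['mask'],d)
    Q=P[P[:,2]>.075]
    if len(Q) and np.hypot(*(np.median(P[:,:2],0)-[.467,.168]))<.08:
        w,V=np.linalg.eigh(np.cov(Q[:,:2].T));print(len(Q),Q.mean(0).round(4),cv2.minAreaRect((Q[:,:2]*1000).astype(np.float32)))
p,d=cap('top');b=p[190:300,180:350]
for t in('rest_seat','ramp_foot','core'):
    print(t,[np.round(r['point'],4) for r in robot.spot_point(t,'top')])
cv2.imwrite('pics/c.png',cv2.resize(np.hstack([a,b])[:,:,::-1],None,fx=2.35,fy=2.35,interpolation=3))
E
```

```text
548 [0.4633 0.1729 0.0889] ((466.7691345214844, 166.19741821289062), (35.3548469543457, 81.08478546142578), 3.8113937377929688)
rest_seat [array([ 0.5131, -0.1372,  0.0602]), array([ 0.3672, -0.0072, -0.0017])]
ramp_foot [array([ 0.4893,  0.036 , -0.0016])]
core [array([0.5389, 0.3352, 0.0482]), array([ 0.7512, -0.0189,  0.0464]), array([0.365 , 0.139 , 0.0513]), array([0.4692, 0.167 , 0.046 ])]
```

View pics/c.png

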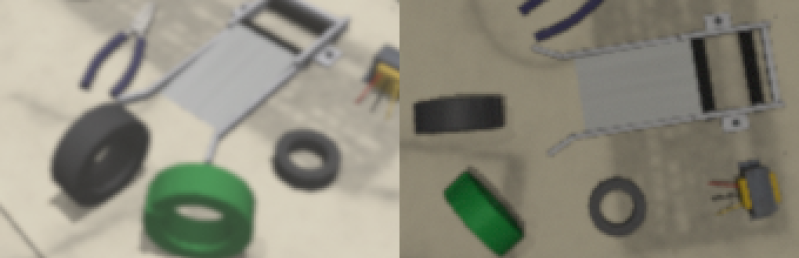

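The crop confirms a plain dark grey ring standing ahead of the ramp mouth, at crop pixel (100,155) in the scene half and (458,113) in the top half. The green ring is beside it. The core is about 5 mm off the lane centre line and 4–5° askew. Moving now.

Emit:
send_rows(
  increments=[
    [[417, -217, 0], [0, 0, -1.2], 12],
    [[417, -217, 0], [0, 0, -1.2], 12],
    [[417, -217, 0], [0, 0, -1.2], 12],
    [[417, -217, 0], [0, 0, -1.2], 12],
    [[417, -217, 0], [0, 0, -1.2], 12],
    [[417, -217, 0], [0, 0, -1.2], 12],
    [[417, -217, 0], [0, 0, -1.2], 12],
    [[417, -217, 0], [0, 0, -1.2], 12],
  ],
)

```text
time_s: 1.85
eef_pos: [0.4486, -0.3447, 0.2316]
orientation: [3.141, 0.0, 1.44]
ft_force: [0.2, -0.8, 0.2]
width: 0.0119
gripper_force: 0.0
```

```bash
cat >> h.py <<'E'
SEAT=np.array([.514,-.1355]); AX=np.radians(-82.1); LX=np.array([np.cos(AX),np.sin(AX)]); LY=np.array([-LX[1],LX[0]])
def lane(P): q=np.array(P[:2])-SEAT; return np.round([q@LX*1000,q@LY*1000],1)
def go(P,yaw):
    s=robot.get_state();Rm=R.from_euler('xyz',s['orientation'])
    print('shift',(Rm.inv().apply(np.array(P)-s['eef_pos'])*1000).round(1),'turn',(Rm.inv()*R.from_euler('xyz',[np.pi,0,yaw])).as_rotvec().round(3))
    print('t',s['time_s'],s['eef_pos'].round(4),s['orientation'].round(3),'lane',lane(s['eef_pos']),s['width'])
E
python3 -c "
from h import *
go([.460,.262,.2],np.radians(93))
print(calib('top') is not None)"
```

```text
shift [603.  -67.9  31.4] turn [ 0.     0.    -0.183]
t 1.85 [ 0.4486 -0.3447  0.2316] [3.141 0.    1.44 ] lane [198.2 -93.5] 0.011929410636756961
True
```

Emit:
send_rows(
  increments=[
    [[603, -68, 0], [0, 0, -0.183], 12],
    [[603, -68, 0], [0, 0, -0.183], 12],
    [[603, -68, 0], [0, 0, -0.183], 12],
    [[603, -68, 0], [0, 0, -0.183], 12],
    [[603, -68, 0], [0, 0, -0.183], 12],
    [[603, -68, 0], [0, 0, -0.183], 12],
    [[603, -68, 0], [0, 0, -0.183], 12],
    [[603, -68, 0], [0, 0, -0.183], 12],
  ],
)

```text
time_s: 2.65
eef_pos: [0.457, 0.0557, 0.2317]
orientation: [3.141, -0.0, 1.617]
ft_force: [0.9, 0.2, -0.3]
width: 0.012
gripper_force: 0.0
```

```bash
python3 -c "
from h import *
go([.460,.262,.2],np.radians(93))"
```

```text
shift [205.9  12.5  31.7] turn [ 0.001 -0.    -0.007]
t 2.65 [0.457  0.0557 0.2317] [ 3.141 -0.     1.617] lane [-197.2  -30.2] 0.011970312707170517
```

Emit:
send_rows(
  increments=[
    [[206, 12, 30], [0, 0, -0.007], 12],
    [[206, 12, 30], [0, 0, -0.007], 12],
    [[206, 12, 30], [0, 0, -0.007], 12],
    [[206, 12, 30], [0, 0, -0.007], 12],
    [[206, 12, 30], [0, 0, -0.007], 12],
    [[206, 12, 80], [0, 0, -0.007], 12],
    [[206, 12, 130], [0, 0, -0.007], 12],
    [[206, 12, 150], [0, 0, -0.007], 12],
  ],
)

```text
time_s: 3.45
eef_pos: [0.4573, 0.2586, 0.0778]
orientation: [-3.137, 0.002, 1.624]
ft_force: [-0.0, -0.7, 0.0]
width: 0.0121
gripper_force: 0.0
```

```bash
python3 - <<'E'
from h import *
go([.461,.228,.040],np.radians(93))
p,d=cap('top')
print([(np.round(r['point'],4),lane(r['point'])) for r in robot.spot_point('core','top')])
E
```

```text
shift [-30.6   2.3  37.8] turn [-0.005  0.002  0.001]
t 3.45 [0.4573 0.2586 0.0778] [-3.137e+00  2.000e-03  1.624e+00] lane [-398.1   -2. ] 0.012090696699265418
[(array([0.471 , 0.1652, 0.0467]), array([-303.8,   -1.3])), (array([0.3647, 0.1385, 0.0512]), array([-291.9, -110.2])), (array([ 0.7496, -0.0149,  0.0482]), array([-87.1, 249.9])), (array([0.4704, 0.124 , 0.0679]), array([-263. ,   -7.5])), (array([0.5405, 0.3366, 0.0492]), array([-464. ,   91.1]))]
```

Emit:
send_rows(
  increments=[
    [[0, 6, 37], [0, 0, 0], 12],
    [[0, 6, 37], [0, 0, 0], 12],
    [[-10, 6, 37], [0, 0, 0], 12],
    [[-16, 6, 37], [0, 0, 0], 12],
    [[-22, 6, 37], [0, 0, 0], 12],
    [[-26, 6, 37], [0, 0, 0], 12],
    [[-29, 6, 37], [0, 0, 0], 12],
    [[-32, 6, 37], [0, 0, 0], 12],
  ],
)

```text
time_s: 4.35
eef_pos: [0.4675, 0.2282, 0.0448]
orientation: [3.141, -0.0, 1.624]
ft_force: [-0.4, 0.1, 0.3]
width: 0.012
gripper_force: 0.0
```

```bash
cat >> h.py <<'E'
def look(extra=True):
    s=robot.get_state(); print('t',round(s['time_s'],2),'tcp',s['eef_pos'].round(4),'yaw',np.degrees(s['orientation'][2]).round(1),'lane',lane(s['eef_pos']),'F',s['ft_force'].round(1))
    p,d=cap('top')
    for t in ('core','core_gap'):
        for r in robot.spot_point(t,'top'):
            l=lane(r['point'])
            if abs(l[1])<45: print(t,np.round(r['point'],4),l,round(r['score'],2))
    for r in robot.masks_of('core','top'):
        P=cloud('top',r['mask'],d)
        if len(P)<50 or abs(lane(np.median(P,0))[1])>45: continue
        zt=np.percentile(P[:,2],97); Q=P[(P[:,2]>zt-.022)&(P[:,2]<zt+.006)]
        q=(Q[:,:2]-SEAT)@np.c_[LX,LY]*1000
        k=np.polyfit(q[:,0],q[:,1],1)
        rc=cv2.minAreaRect(q.astype(np.float32));
        print('mask',len(P),'ztop',zt.round(4),'mid',q.mean(0).round(1),'heading deg',np.degrees(np.arctan(k[0])).round(1),'rect',np.round(rc[1],0),round(rc[2],1))
    return p,d
E
python3 -c "
from h import *
look()"
```

```text
t 4.35 tcp [0.4675 0.2282 0.0448] yaw 93.0 lane [-366.6    4. ] F [-0.4  0.1  0.3]
core [0.4689 0.1665 0.0446] [-305.3   -3.2] 0.97
core [0.4699 0.1245 0.0682] [-263.6   -7.9] 0.43
core_gap [0.4703 0.1241 0.0676] [-263.1   -7.6] 0.74
mask 424 ztop 0.0971 mid [-295.5   -5.5] heading deg -2.5 rect [34. 64.] 86.8
```

Emit:
send_rows(
  increments=[
    [[-2, -5, 0], [0, 0, 0], 12],
    [[-4, -8, 0], [0, 0, 0], 12],
    [[-6, -8, 0], [0, 0, 0], 12],
    [[-9, -8, 0], [0, 0, -0.01], 12],
    [[-12, -8, 0], [0, 0, -0.02], 12],
    [[-15, -8, 0], [0, 0, -0.03], 12],
    [[-18, -8, 0], [0, 0, -0.04], 12],
    [[-22, -8, 0], [0, 0, -0.05], 12],
  ],
)

```text
time_s: 5.35
eef_pos: [0.4606, 0.2058, 0.0443]
orientation: [3.142, 0.0, 1.675]
ft_force: [-0.4, 0.3, 1.6]
width: 0.0121
gripper_force: 0.0
```

```bash
python3 -c "
from h import *
look()"
```

```text
t 5.35 tcp [0.4606 0.2058 0.0443] yaw 96.0 lane [-345.4   -6. ] F [-0.4  0.3  1.6]
core [0.4702 0.1448 0.0459] [-283.7   -4.9] 0.8
core_gap [0.4722 0.1    0.0455] [-239.   -9.] 0.92
core_gap [ 0.5137 -0.1332  0.0598] [-2.3  0. ] 0.25
mask 397 ztop 0.0977 mid [-274.2   -6.5] heading deg -6.0 rect [32. 61.] 82.7
```

Emit:
send_rows(
  increments=[
    [[-4, -2, 0], [0, 0, -0.01], 12],
    [[-8, -4, 0], [0, 0, -0.02], 12],
    [[-12, -4, 0], [0, 0, -0.03], 12],
    [[-16, -4, 0], [0, 0, -0.04], 12],
    [[-20, -4, 0], [0, 0, -0.05], 12],
    [[-24, -4, 0], [0, 0, -0.06], 12],
    [[-28, -4, 0], [0, 0, -0.07], 12],
    [[-32, -4, 0], [0, 0, -0.07], 12],
  ],
)

```text
time_s: 6.35
eef_pos: [0.4599, 0.1734, 0.0443]
orientation: [3.142, 0.0, 1.744]
ft_force: [0.3, 0.3, -0.3]
width: 0.0124
gripper_force: 0.0
```

```bash
python3 -c "
from h import *
look()"
```

```text
t 6.35 tcp [0.4599 0.1734 0.0443] yaw 99.9 lane [-313.4  -11.2] F [ 0.3  0.3 -0.3]
core [0.4716 0.1121 0.0474] [-251.1   -8. ] 0.93
core [ 0.4863  0.0367 -0.0012] [-174.4   -3.8] 0.7
core_gap [0.4761 0.0739 0.0162] [-212.6   -8.8] 0.58
```

Emit:
send_rows(
  increments=[
    [[-4, 0, 0], [0, 0, 0], 12],
    [[-9, 0, 0], [0, 0, 0], 12],
    [[-15, 0, 0], [0, 0, 0], 12],
    [[-22, 0, 0], [0, 0, 0], 12],
    [[-30, 0, 0], [0, 0, 0], 12],
    [[-38, 0, 0], [0, 0, 0], 12],
    [[-46, 0, 0], [0, 0, 0], 12],
    [[-52, 0, 0], [0, 0, 0], 12],
  ],
)

```text
time_s: 7.35
eef_pos: [0.4688, 0.1217, 0.0443]
orientation: [-3.141, 0.0, 1.743]
ft_force: [0.1, -1.0, 0.3]
width: 0.012
gripper_force: 0.0
```

```bash
python3 -c "
from h import *
look()"
```

```text
t 7.35 tcp [0.4688 0.1217 0.0443] yaw 99.9 lane [-260.9   -9.4] F [ 0.1 -1.   0.3]
core [0.4785 0.0544 0.0469] [-193.    -9.1] 0.64
core_gap [0.4756 0.0744 0.0031] [-213.2   -9.2] 0.53
mask 295 ztop 0.098 mid [-178.1  -12.8] heading deg -2.7 rect [32. 47.] 83.1
```

Emit:
send_rows(
  increments=[
    [[-8, 0, 0], [0, 0, 0.01], 12],
    [[-15, 0, 0], [0, 0, 0.02], 12],
    [[-22, 0, 0], [0, 0, 0.02], 12],
    [[-28, 0, 0], [0, 0, 0.02], 12],
    [[-34, 0, -1], [0, 0, 0.02], 12],
    [[-40, 0, -2], [0, 0, 0.02], 12],
    [[-46, 0, -3], [0, 0, 0.02], 12],
    [[-52, 0, -4], [0, 0, 0.02], 12],
  ],
)

```text
time_s: 8.35
eef_pos: [0.4779, 0.0709, 0.0485]
orientation: [3.141, -0.0, 1.724]
ft_force: [-0.0, 2.8, -0.3]
width: 0.012
gripper_force: 0.8
```

```bash
python3 -c "
from h import *
look()"
```

```text
t 8.35 tcp [0.4779 0.0709 0.0485] yaw 98.8 lane [-209.4   -7.4] F [-0.   2.8 -0.3]
mask 139 ztop 0.0946 mid [-118.3  -16.5] heading deg -5.3 rect [23. 35.] 1.9
mask 1812 ztop 0.022 mid [-42.    4.1] heading deg -0.3 rect [179. 134.] 3.0
```

```bash
cat >> h.py <<'E'
def look2(f=None):
    s=robot.get_state(); print('t',round(s['time_s'],2),'tcp',s['eef_pos'].round(4),'yaw',np.degrees(s['orientation'][2]).round(1),'lane',lane(s['eef_pos']),'F',s['ft_force'].round(1))
    for n in('top','scene'):
        p,d=cap(n)
        if f: cv2.imwrite(f'pics/{f}_{n}.png',cv2.resize(p[140:300,200:360,::-1] if n=='top' else p[110:270,220:380,::-1],None,fx=3,fy=3,interpolation=3))
        for t in('core','core_gap'):
            for r in robot.spot_point(t,n):
                l=lane(r['point'])
                if abs(l[1])<45: print(n,t,l,round(r['point'][2]*1000,1),round(r['score'],2))
    if f: cv2.imwrite(f'pics/{f}.png',np.hstack([cv2.imread(f'pics/{f}_{n}.png')[:,:400] for n in('top','scene')]))
E
python3 -c "
from h import *
look2('d')"
```

```text
t 8.55 tcp [0.4777 0.0711 0.0483] yaw 98.7 lane [-209.6   -7.6] F [0.6 0.6 0.3]
top core [-149.8  -12.7] 50.3 0.63
scene core [-153.4  -15.9] 51.7 0.69
scene core_gap [-193.7  -15.6] 37.3 0.76
```

View pics/d.png

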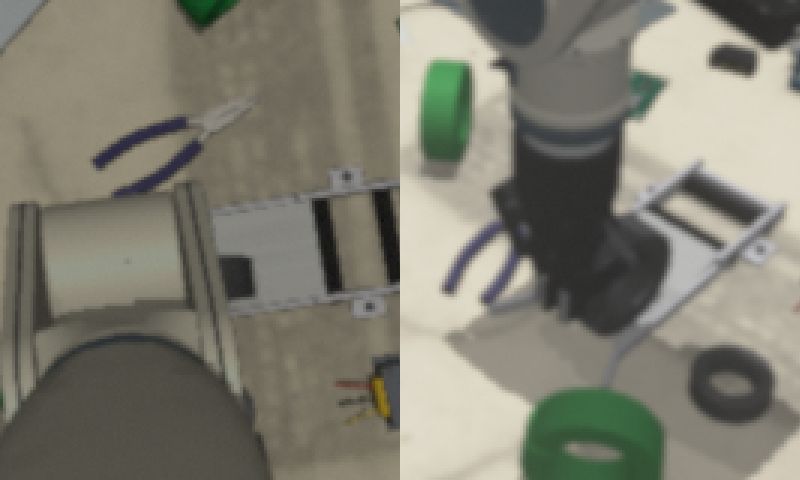

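Core's on the ramp, front end at (237,278) in the left half, about 13 mm right of centre. I'll steer it left while pushing up.

Emit:
send_rows(
  increments=[
    [[-4, -3, 0], [0, 0, -0.01], 12],
    [[-8, -6, -1], [0, 0, -0.02], 12],
    [[-13, -8, -2], [0, 0, -0.03], 12],
    [[-18, -8, -2], [0, 0, -0.04], 12],
    [[-23, -8, -3], [0, 0, -0.05], 12],
    [[-28, -8, -4], [0, 0, -0.06], 12],
    [[-33, -8, -4], [0, 0, -0.06], 12],
    [[-38, -8, -5], [0, 0, -0.06], 12],
  ],
)

```text
time_s: 9.65
eef_pos: [0.4755, 0.0328, 0.0538]
orientation: [-3.142, -0.001, 1.783]
ft_force: [-2.4, 8.9, 7.5]
width: 0.012
gripper_force: 5.9
```

```bash
python3 -c "
from h import *
look2('e')"
```

```text
t 9.65 tcp [0.4755 0.0328 0.0538] yaw 102.2 lane [-172.  -15.] F [-2.4  8.9  7.5]
scene core [-116.   -10.4] 54.6 0.77
scene core_gap [-160.8  -14.3] 60.2 0.91
```

View pics/e.png

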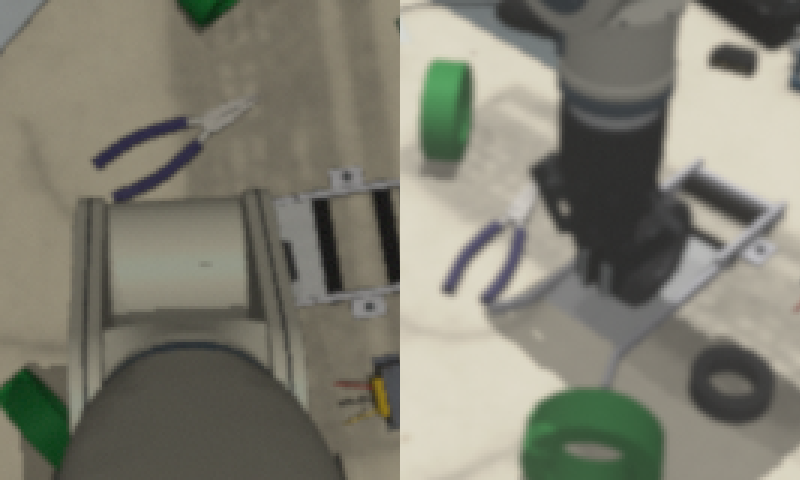

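The force rose to 9 N with friction on the tip. The contact is right at the tip edge, so I'll back down slightly with the core, lower the tip and push again.

Emit:
send_rows(
  increments=[
    [[4, 0, 4], [0, 0, 0], 12],
    [[7, 0, 8], [0, 0, 0], 12],
    [[3, 0, 8], [0, 0, 0.01], 12],
    [[-1, 0, 7], [0, 0, 0.02], 12],
    [[-5, 0, 6], [0, 0, 0.03], 12],
    [[-9, 0, 5], [0, 0, 0.04], 12],
    [[-13, 0, 4], [0, 0, 0.04], 12],
    [[-17, 0, 3], [0, 0, 0.04], 12],
  ],
)

```text
time_s: 10.75
eef_pos: [0.4793, 0.0155, 0.0505]
orientation: [3.141, 0.0, 1.744]
ft_force: [-0.0, 1.6, 1.4]
width: 0.0119
gripper_force: 1.2
```

```bash
python3 -c "
from h import *
look2()"
```

```text
t 10.75 tcp [0.4793 0.0155 0.0505] yaw 99.9 lane [-154.3  -13.6] F [-0.   1.6  1.4]
scene core [-98.7 -10.8] 56.7 0.59
scene core_gap [-136.3  -10.9] 80.8 0.66
```

Emit:
send_rows(
  increments=[
    [[-4, 0, 0], [0, 0, 0.01], 12],
    [[-8, 0, -1], [0, 0, 0.02], 12],
    [[-13, 0, -2], [0, 0, 0.02], 12],
    [[-18, 0, -3], [0, 0, 0.02], 12],
    [[-23, 0, -3], [0, 0, 0.02], 12],
    [[-28, 0, -4], [0, 0, 0.02], 12],
    [[-33, 0, -5], [0, 0, 0.02], 12],
    [[-38, 0, -5], [0, 0, 0.02], 12],
  ],
)

```text
time_s: 11.85
eef_pos: [0.4858, -0.0219, 0.0555]
orientation: [3.141, 0.0, 1.724]
ft_force: [-0.7, 2.9, 1.2]
width: 0.0121
gripper_force: 1.6
```

```bash
python3 -c "
from h import *
look2('f')"
```

```text
t 11.85 tcp [ 0.4858 -0.0219  0.0555] yaw 98.8 lane [-116.4  -12.3] F [-0.7  2.9  1.2]
scene core [-57.3  -6. ] 62.4 0.53
scene core_gap [-68.9  -7.8] 110.2 0.5
```

View pics/f.png

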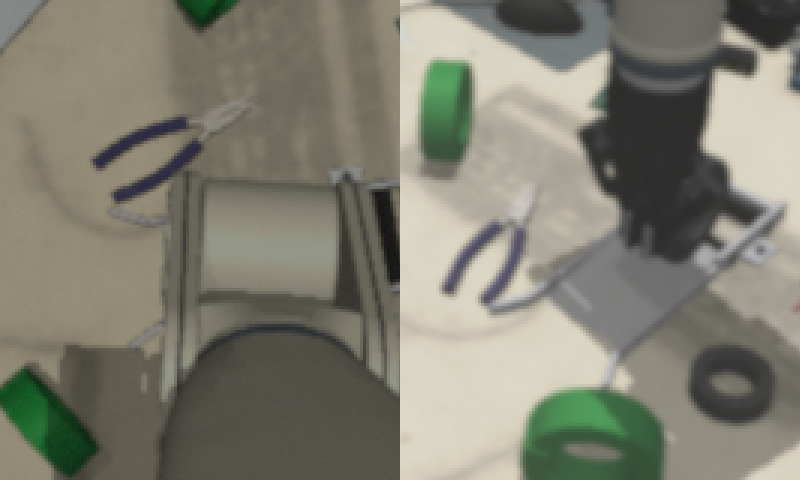

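Emit:
send_rows(
  increments=[
    [[-3, 0, 0], [0, 0, 0], 12],
    [[-6, 0, -1], [0, 0, 0], 12],
    [[-9, 0, -1], [0, 0, 0], 12],
    [[-12, 0, -2], [0, 0, 0], 12],
    [[-15, 0, -2], [0, 0, 0], 12],
    [[-18, 0, -3], [0, 0, 0], 12],
    [[-21, 0, -3], [0, 0, 0], 12],
    [[-24, 0, -3], [0, 0, 0], 12],
  ],
)

```text
time_s: 12.95
eef_pos: [0.4894, -0.0455, 0.0583]
orientation: [-3.142, -0.0, 1.724]
ft_force: [0.2, 1.1, 2.0]
width: 0.0122
gripper_force: 0.7
```

```bash
python3 -c "
from h import *
look2()"
```

```text
t 12.95 tcp [ 0.4894 -0.0455  0.0583] yaw 98.8 lane [-92.6 -12. ] F [0.2 1.1 2. ]
scene core [-34.6  -3.1] 66.3 0.55
scene core_gap [-24.2  -7.5] 115.6 0.6
scene core_gap [-2.   1.1] 57.9 0.57
scene core_gap [-170.6    4. ] -5.1 0.38
```

Emit:
send_rows(
  increments=[
    [[-2, 0, 0], [0, 0, 0], 12],
    [[-4, 0, 0], [0, 0, 0], 12],
    [[-6, 0, 0], [0, 0, 0], 12],
    [[-8, 0, 0], [0, 0, 0], 12],
    [[-9, 0, 0], [0, 0, 0], 12],
    [[-10, 0, 0], [0, 0, 0], 12],
    [[-10, 0, 0], [0, 0, 0], 12],
  ],
)

```text
time_s: 13.95
eef_pos: [0.4909, -0.0552, 0.0583]
orientation: [-3.142, 0.0, 1.724]
ft_force: [-0.2, 0.7, -0.2]
width: 0.0121
gripper_force: 0.0
```

```bash
python3 -c "
from h import *
look2()"
```

```text
t 13.95 tcp [ 0.4909 -0.0552  0.0583] yaw 98.8 lane [-82.7 -11.8] F [-0.2  0.7 -0.2]
scene core [-5.2 -1.9] 53.8 0.78
scene core_gap [34.8 -6.5] 91.3 0.6
```

Emit:
send_rows(
  increments=[
    [[15, 0, 0], [0, 0, 0], 6],
    [[25, 0, -20], [0, 0, 0], 0],
    [[25, 0, -60], [0, 0, 0], 0],
    [[10, 5, -95], [0, 0, 0], 0],
    [[-30, 12, -105], [0, 0, 0], 0],
    [[-60, 12, -105], [0, 0, 0], 0],
    [[-60, 12, -105], [0, 0, 0], 0],
  ],
)

```text
time_s: 14.95
eef_pos: [0.5131, -0.1144, 0.1642]
orientation: [3.139, 0.001, 1.722]
ft_force: [-0.4, -0.5, 0.2]
width: -0.0001
gripper_force: 0.0
```

```bash
python3 -c "
from h import *
look2('g')
p,d=cap('wrist','w1.png')
for t in('core','core_gap'):
  print(t,[(lane(r['point']),np.round(r['point'],4),round(r['score'],2)) for r in robot.spot_point(t,'wrist')])
a=cv2.imread('pics/w1.png');b=cv2.imread('pics/g_scene.png')
cv2.imwrite('pics/w1b.png',np.hstack([cv2.resize(a,(500,375)),cv2.resize(b[:,:],(300,375))]))
"
```

```text
t 14.95 tcp [ 0.5131 -0.1144  0.1642] yaw 98.6 lane [-21.   2.] F [-0.4 -0.5  0.2]
scene core [-4.4 -2. ] 55.6 0.66
scene core_gap [35.2 -3.1] 89.9 0.55
core [(array([-5.8, -4.2]), array([ 0.509 , -0.1303,  0.055 ]), 0.71)]
core_gap []
```

View pics/w1b.png

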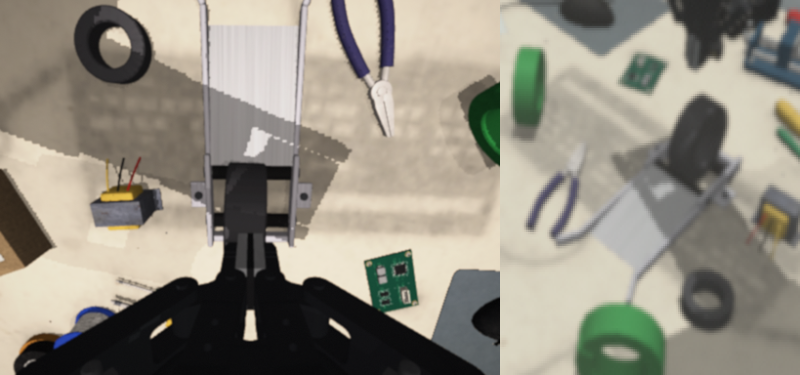

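Emit:
send_rows(
  increments=[
    [[-15, -3, 20], [0, 0, 0.01], 0],
    [[-29, -5, 35], [0, 0, 0.01], 0],
    [[-29, -5, 45], [0, 0, 0.01], 0],
    [[-29, -5, 52], [0, 0, 0.01], 0],
    [[-29, -5, 55], [0, 0, 0.01], 0],
    [[-29, -5, 55], [0, 0, 0.01], 0],
  ],
)

```text
time_s: 16.0
eef_pos: [0.5112, -0.1416, 0.108]
orientation: [-3.141, -0.0, 1.714]
ft_force: [0.3, 0.5, 0.3]
width: -0.0
gripper_force: 0.0
```

Emit:
send_rows(
  increments=[
    [[0, 0, 0.5], [0, 0, 0], 0],
    [[0, 0, 1], [0, 0, 0], 0],
    [[0, 0, 1], [0, 0, 0], 0],
  ],
)

```text
time_s: 16.3
eef_pos: [0.5116, -0.1419, 0.1077]
orientation: [3.141, 0.0, 1.714]
ft_force: [-0.1, -0.3, -0.0]
width: -0.0003
gripper_force: 0.0
```

```bash
python3 -c "
from h import *
s=robot.get_state();print(s['eef_pos'],lane(s['eef_pos']),s['ft_force'],s['orientation'],s['time_s'])"
```

```text
[ 0.5116222  -0.14191284  0.10771292] [ 6.  -3.2] [-0.05854637 -0.28673991 -0.01367624] [3.14089998e+00 3.16418353e-04 1.71401320e+00] 16.3
```

Emit:
send_rows(
  increments=[
    [[0, 0, 0.5], [0, 0, 0], 0],
    [[0, 0, 0.5], [0, 0, 0], 0],
  ],
)

```text
time_s: 16.5
eef_pos: [0.5115, -0.142, 0.107]
orientation: [3.141, 0.0, 1.714]
ft_force: [0.0, -0.3, -0.2]
width: -0.0002
gripper_force: 0.0
```

Emit:
send_rows(
  increments=[
    [[0, 0, 0.4], [0, 0, 0], 0],
    [[0, 0, 0.4], [0, 0, 0], 0],
  ],
)

```text
time_s: 16.7
eef_pos: [0.5113, -0.142, 0.1064]
orientation: [-3.142, -0.0, 1.714]
ft_force: [-0.8, -0.3, -0.1]
width: 0.0001
gripper_force: 0.0
```

Emit:
send_rows(
  increments=[
    [[0, 0, 0.4], [0, 0, 0], 0],
    [[0, 0, 0.4], [0, 0, 0], 0],
  ],
)

```text
time_s: 16.9
eef_pos: [0.5114, -0.142, 0.106]
orientation: [3.142, 0.0, 1.714]
ft_force: [-0.7, 0.4, 0.2]
width: 0.0002
gripper_force: 0.1
```

Emit:
send_rows(
  increments=[
    [[0, 0, 0.3], [0, 0, 0], 0],
    [[0, 0, 0.3], [0, 0, 0], 0],
  ],
)

```text
time_s: 17.1
eef_pos: [0.5116, -0.142, 0.1059]
orientation: [3.141, 0.0, 1.714]
ft_force: [0.6, 0.3, 1.7]
width: 0.0002
gripper_force: 1.2
```

Emit:
send_rows(
  increments=[
    [[0, 0, 0.2], [0, 0, 0], 0],
    [[0, 0, 0.2], [0, 0, 0], 0],
  ],
)

```text
time_s: 17.3
eef_pos: [0.5117, -0.142, 0.1058]
orientation: [3.141, 0.0, 1.714]
ft_force: [-0.2, 1.4, 4.3]
width: 0.0005
gripper_force: 2.4
```

Emit:
send_rows(
  increments=[
    [[0, 0, 0.25], [0, 0, 0], 0],
    [[1.5, 0, 0.25], [0, 0, 0], 0],
    [[3.5, 0, 0.25], [0, 0, 0], 0],
  ],
)

```text
time_s: 17.6
eef_pos: [0.5118, -0.1392, 0.1059]
orientation: [3.14, 0.002, 1.714]
ft_force: [0.6, -2.0, 4.3]
width: -0.0004
gripper_force: 2.4
```

Emit:
send_rows(
  increments=[
    [[1.5, 0, 0.2], [0, 0, 0], 0],
    [[3.5, 0, 0.2], [0, 0, 0], 0],
    [[5.5, 0, 0.2], [0, 0, 0], 0],
    [[7.5, 0, 0.2], [0, 0, 0], 0],
  ],
)

```text
time_s: 18.0
eef_pos: [0.5108, -0.1318, 0.1057]
orientation: [3.14, 0.002, 1.714]
ft_force: [-0.2, -3.7, 8.3]
width: -0.0001
gripper_force: 4.0
```

```bash
python3 -c "
from h import *
look2()"
```

```text
t 18.0 tcp [ 0.5108 -0.1318  0.1057] yaw 98.2 lane [-4.1 -2.7] F [-0.2 -3.7  8.3]
top core [-0.9  3.9] 1.2 0.57
top core [-0.9 -0.7] 56.5 0.54
top core [ 0.1 -1.4] 58.4 0.39
scene core [-1.6 -3. ] 54.9 0.87
scene core_gap [29.6 -1.1] 96.8 0.6
```

Emit:
send_rows(
  increments=[
    [[2, 0, 0], [0, 0, 0], 0],
    [[4, 0, 0], [0, 0, 0], 0],
    [[4, 0, -4], [0, 0, 0], 0],
    [[-5, 0, -4], [0, 0, 0], 0],
    [[-12, 0, -4], [0, 0, 0], 0],
    [[-12, 0, -1], [0, 0, 0], 0],
    [[-12, 0, -0.3], [0, 0, 0], 0],
    [[-12, 0, -0.2], [0, 0, 0], 0],
  ],
)

```text
time_s: 19.1
eef_pos: [0.5122, -0.1437, 0.1057]
orientation: [3.14, 0.001, 1.713]
ft_force: [-0.1, -1.0, 6.6]
width: 0.0003
gripper_force: 3.4
```

Emit:
send_rows(
  increments=[
    [[2, 0, 0.1], [0, 0, 0], 0],
    [[4, 0, 0.1], [0, 0, 0], 0],
    [[6, 0, 0.1], [0, 0, 0], 0],
    [[8, 0, 0.1], [0, 0, 0], 0],
    [[10, 0, 0.1], [0, 0, 0], 0],
    [[12, 0, 0.1], [0, 0, 0], 0],
    [[14, 0, 0.1], [0, 0, 0], 0],
  ],
)

```text
time_s: 19.8
eef_pos: [0.5105, -0.1298, 0.1058]
orientation: [3.14, 0.002, 1.714]
ft_force: [0.9, -2.4, 8.4]
width: -0.0002
gripper_force: 3.7
```

```bash
python3 -c "
from h import *
look2()"
```

```text
t 19.8 tcp [ 0.5105 -0.1298  0.1058] yaw 98.2 lane [-6.1 -2.7] F [ 0.9 -2.4  8.4]
top core [-3.9 -2. ] 56.3 0.51
scene core [-3.6 -5.3] 61.7 0.75
scene core_gap [13.6 -1.9] 106.5 0.8
```

Emit:
send_rows(
  increments=[
    [[0, 0, -4], [0, 0, 0], 0],
    [[-8, 0, -4], [0, 0, 0], 0],
    [[-12, 0, -4], [0, 0, 0], 0],
    [[-12, 0, -1], [0, 0, 0], 0],
    [[-12, 0, -0.3], [0, 0, 0], 0],
    [[-12, 0, -0.1], [0, 0, 0], 0],
  ],
)

```text
time_s: 20.7
eef_pos: [0.5119, -0.1415, 0.1057]
orientation: [3.14, 0.001, 1.714]
ft_force: [-0.7, -1.3, 9.7]
width: -0.0
gripper_force: 4.5
```

Emit:
send_rows(
  increments=[
    [[2, 0, 0], [0, 0, 0], 0],
    [[4, 0, 0], [0, 0, 0], 0],
    [[6, 0, 0], [0, 0, 0], 0],
    [[8, 0, 0], [0, 0, 0], 0],
    [[9, 0, 0], [0, 0, 0], 0],
    [[9, 0, -5], [0, 0, 0], 0],
    [[9, 0, -50], [0, 0, 0], 0],
    [[59, 0, -70], [0, 0, 0], 0],
  ],
)

```text
time_s: 21.5
eef_pos: [0.5058, -0.089, 0.1763]
orientation: [3.137, 0.002, 1.709]
ft_force: [1.2, 1.3, 1.0]
width: -0.0003
gripper_force: 0.0
```

Emit:
send_rows(
  increments=[
    [[50, 0, -20], [0, 0, 0], 0],
    [[80, 0, -20], [0, 0, 0], 0],
    [[80, 0, -20], [0, 0, 0], 0],
  ],
)

```text
time_s: 21.8
eef_pos: [0.4911, -0.0039, 0.1945]
orientation: [3.141, -0.001, 1.717]
ft_force: [1.4, 0.2, -0.7]
width: 0.0002
gripper_force: 0.0
```

```bash
cat >> h.py <<'E'
def wproj(s,P):
    c=robot.calibration('wrist');K=np.array(c['intrinsics']);T=np.array(c['tool_from_camera'])
    t=R.from_euler('xyz',s['orientation']).inv().apply(np.array(P)-s['eef_pos'])
    q=T[:3,:3].T@(t-T[:3,3]); return K[0,0]*q[0]/-q[2]+K[0,2], K[1,1]*q[1]/q[2]+K[1,2]
E
python3 -c "
from h import *
look2('i')
s=robot.get_state();p,d=cap('wrist','w2.png')
for t in('core','core_gap'):
  print(t,[(lane(r['point']),np.round(r['point'],4),round(r['score'],2)) for r in robot.spot_point(t,'wrist')])
u,v=wproj(s,[.513,-.136,.106]);print(u,v)
a=cv2.imread('pics/w2.png');u=int(np.clip(u,80,432));v=int(np.clip(v,80,304))
b=cv2.imread('pics/i_scene.png')
cv2.imwrite('pics/w2b.png',np.hstack([cv2.resize(a[v-80:v+80,u-80:u+80],(400,400),interpolation=3),cv2.resize(b,(400,400))]))
"
```

```text
t 21.8 tcp [ 0.4911 -0.0039  0.1945] yaw 98.4 lane [-133.5   -4.6] F [ 1.4  0.2 -0.7]
top core [-0.3 -1.2] 56.2 0.61
top core_gap [ 1.7 -4.9] 108.0 0.55
scene core [-2.8 -2.9] 58.0 0.96
scene core_gap [ 4. -6.] 105.5 0.81
core [(array([-82.9, 246.5]), array([ 0.7468, -0.0195,  0.0479]), 0.59)]
core_gap [(array([ 7.4, -0.4]), array([ 0.5146, -0.1429,  0.108 ]), 0.45)]
258.7753794867993 324.85003019154186
```

View pics/w2b.png

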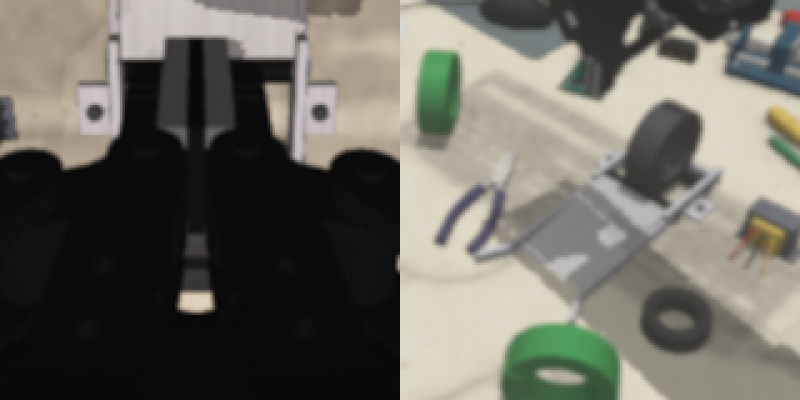

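Emit:
send_rows(
  increments=[
    [[-50, 0, 0], [0, 0, 0], 0],
    [[-100, 0, 0], [0, 0, 0], 0],
    [[-150, 0, 0], [0, 0, 0], 0],
    [[-190, 0, 0], [0, 0, 0], 0],
    [[-190, 0, 0], [0, 0, 0], 0],
    [[-190, 0, 0], [0, 0, 0], 0],
  ],
)

```text
time_s: 22.85
eef_pos: [0.5185, -0.1961, 0.1934]
orientation: [-3.141, -0.001, 1.711]
ft_force: [-0.9, 0.6, -1.1]
width: -0.0001
gripper_force: 0.0
```

```bash
cat >> h.py <<'E'
def wview(f):
    s=robot.get_state();p,d=cap('wrist',f+'.png');print(s['time_s'],lane(s['eef_pos']),s['eef_pos'][2])
    for t in('core','core_gap'):
        print(t,[(lane(r['point']),np.round(r['point'][2],4),round(r['score'],2)) for r in robot.spot_point(t,'wrist')])
    S=lambda x,z:wproj(s,list(SEAT+LX*x/1000+LY*-.003)+[z])
    for x in(-20,-10,0,10,20): print(x,np.round(S(x,.058+np.sqrt(.048**2-(x/1000)**2)),1))
    u,v=np.round(S(0,.106)).astype(int);u=np.clip(u,50,462);v=np.clip(v,50,334)
    cv2.imwrite(f'pics/{f}c.png',cv2.resize(p[v-50:v+50,u-50:u+50,::-1],(600,600),interpolation=3)); print('crop0',u-50,v-50,'x6')
E
python3 -c "
from h import *
wview('w3')"
```

```text
22.85 [60.6 -3.8] 0.19338790925154536
core [(array([-3.4, -3.5]), np.float64(0.0549), 0.98)]
core_gap [(array([5.8, 1.4]), np.float64(0.1107), 0.79)]
-20 [257.1  99.3]
-10 [257.1 113. ]
0 [257.1 126.4]
10 [257.  139.2]
20 [257.  151.2]
crop0 207 76 x6
```

View pics/w3c.png

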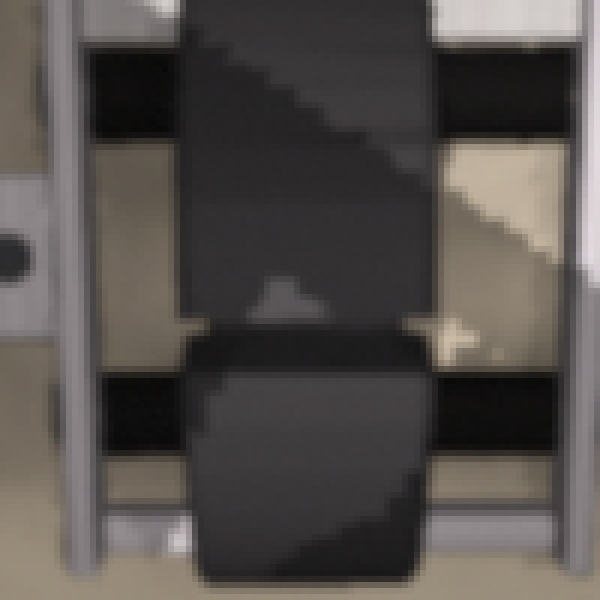

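The slot shows clearly at crop rows 322–365, slightly past the top towards the back roller. I'll check the calibration offset against the two rollers (crop rows 47–138 and 373–452).

```bash
python3 -c "
from h import *
s=robot.get_state()
S=lambda x,z:wproj(s,list(SEAT+LX*x/1000)+[z])
for x in(-36,-28,-20,20,28,36): print(x,[round(((S(x,z)[1])-76)*6) for z in(.0095,.0175)])
for x in(-2,0,2,4,6,8,10): print(x,round((S(x,.058+np.sqrt(.048**2-x*x*1e-6))[1]-76)*6))
c=robot.calibration('wrist');T=np.array(c['tool_from_camera']);print(T.round(3),s['orientation'])
"
```

```text
-36 [59, 57]
-28 [107, 106]
-20 [155, 155]
20 [380, 386]
28 [423, 430]
36 [466, 473]
-2 303
0 319
2 334
4 350
6 365
8 380
10 395
[[-0.     0.95   0.313  0.08 ]
 [ 1.     0.001 -0.001 -0.   ]
 [-0.001  0.313 -0.95  -0.143]
 [ 0.     0.     0.     1.   ]] [-3.14087209e+00 -6.38873703e-04  1.71453988e+00]
```

Emit:
send_rows(
  increments=[
    [[30, 0, 30], [0, 0, 0], 0],
    [[54, 0, 60], [0, 0, 0], 0],
    [[54, 0, 80], [0, 0, 0], 0],
    [[54, 0, 86], [0, 0, 0], 0],
    [[54, 0, 88], [0, 0, 0], 0],
    [[54, 0, 88], [0, 0, 0], 0],
  ],
)

```text
time_s: 23.6
eef_pos: [0.5119, -0.1413, 0.1065]
orientation: [3.141, 0.0, 1.715]
ft_force: [-0.2, -1.0, 0.0]
width: -0.0002
gripper_force: 0.0
```

```bash
python3 -c "
from h import *
s=robot.get_state();print(s['eef_pos'],lane(s['eef_pos']),s['ft_force'])"
```

```text
[ 0.51191058 -0.14132328  0.10651424] [ 5.5 -2.9] [-0.15218659 -0.95920328  0.01855575]
```

Emit:
send_rows(
  increments=[
    [[2, 0, 0.3], [0, 0, 0], 0],
    [[2, 0, 0.6], [0, 0, 0], 0],
    [[2, 0, 0.6], [0, 0, 0], 0],
  ],
)

```text
time_s: 23.9
eef_pos: [0.5115, -0.1397, 0.1059]
orientation: [3.14, 0.0, 1.714]
ft_force: [0.2, 1.0, 2.8]
width: 0.0001
gripper_force: 1.5
```

Emit:
send_rows(
  increments=[
    [[0, 0, 0.2], [0, 0, 0], 0],
    [[0, 0, 0.4], [0, 0, 0], 0],
    [[0, 0, 0.4], [0, 0, 0], 0],
  ],
)

```text
time_s: 24.2
eef_pos: [0.5118, -0.1398, 0.1058]
orientation: [3.14, 0.001, 1.714]
ft_force: [0.2, 1.2, 7.4]
width: 0.0002
gripper_force: 3.7
```

Drag 6 mm, lift straight up and go back to the wrist viewpoint.

Emit:
send_rows(
  increments=[
    [[2, 0, 0.1], [0, 0, 0], 0],
    [[4, 0, 0.1], [0, 0, 0], 0],
    [[6, 0, 0.1], [0, 0, 0], 0],
    [[6, 0, 0.1], [0, 0, 0], 0],
    [[6, 0, -3], [0, 0, 0], 0],
    [[6, 0, -45], [0, 0, 0], 0],
    [[-20, 0, -88], [0, 0, 0], 0],
    [[-58, 0, -88], [0, 0, 0], 0],
  ],
)

```text
time_s: 25.0
eef_pos: [0.5223, -0.1976, 0.1984]
orientation: [3.134, 0.004, 1.716]
ft_force: [0.7, -1.2, -0.4]
width: -0.0002
gripper_force: 0.0
```

Emit:
send_rows(
  increments=[
    [[0, 0, 0], [0, 0, 0], 0],
    [[0, 0, 0], [0, 0, 0], 0],
    [[0, 0, 0], [0, 0, 0], 0],
  ],
)

```text
time_s: 25.3
eef_pos: [0.5184, -0.1962, 0.1921]
orientation: [-3.14, -0.001, 1.714]
ft_force: [-0.2, 0.9, 0.8]
width: -0.0002
gripper_force: 0.0
```

```bash
python3 -c "
from h import *
wview('w4')
s=robot.get_state()
S=lambda x,z:wproj(s,list(SEAT+LX*x/1000)+[z])
print([S(x,z)[1].round(1) for x,z in((-28,.0095),(28,.013))])"
```

```text
25.3 [60.7 -4. ] 0.1920663225250375
core [(array([-5.8,  0.7]), np.float64(0.053), 0.95)]
core_gap [(array([-1.3,  2.1]), np.float64(0.1063), 0.94)]
-20 [257.8  99.2]
-10 [257.7 113. ]
0 [257.7 126.5]
10 [257.6 139.4]
20 [257.5 151.4]
crop0 208 76 x6
[np.float64(91.9), np.float64(145.4)]
```

View pics/w4c.png

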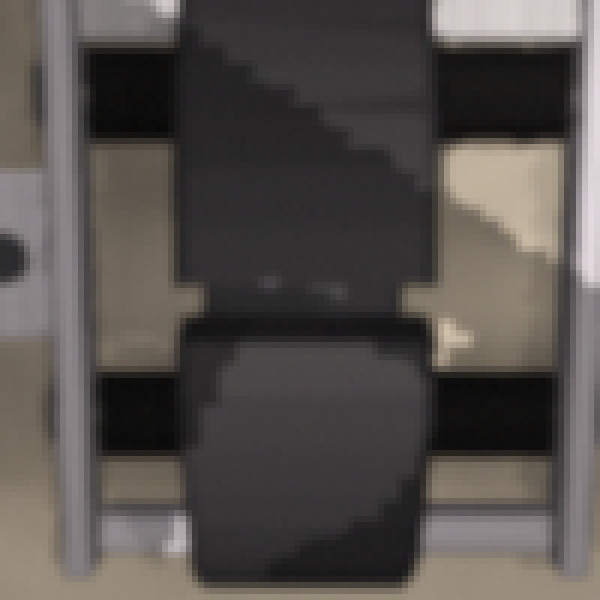

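```bash
python3 -c "
from h import *
s=robot.get_state();p,d=robot.capture('wrist');g=p.mean(2)
print('lane',lane(s['eef_pos']))
print('core',[(v,int(g[v,242:246].mean()),int(g[v,250:254].mean()),int(g[v,268:274].mean())) for v in range(112,142)])
print('roll',[(v,int(g[v,226:236].mean()),int(g[v,284:298].mean())) for v in list(range(80,102))+list(range(134,155))])
S=lambda x,z:wproj(s,list(SEAT+LX*x/1000)+[z])[1]
for c in(-28,28):
    q=[S(c+8*np.cos(t),.0095+.008*np.sin(t)) for t in np.linspace(0,6.28,73)];print(c,round(min(q),1),round(max(q),1))
print([(x,S(x,.058+np.sqrt(.048**2-x*x*1e-6)).round(1)) for x in(-3.5,0,3.5,7)])
"
```

```text
lane [60.6 -3.6]
core [(112, 46, 46, 46), (113, 47, 47, 47), (114, 49, 49, 49), (115, 49, 49, 49), (116, 49, 49, 50), (117, 49, 49, 50), (118, 50, 49, 50), (119, 49, 50, 50), (120, 49, 49, 50), (121, 49, 52, 50), (122, 49, 62, 50), (123, 47, 64, 49), (124, 43, 52, 49), (125, 41, 43, 49), (126, 40, 41, 48), (127, 38, 39, 44), (128, 30, 32, 34), (129, 23, 25, 24), (130, 21, 24, 21), (131, 23, 27, 23), (132, 28, 40, 34), (133, 37, 61, 53), (134, 42, 72, 65), (135, 44, 74, 69), (136, 47, 73, 72), (137, 52, 72, 73), (138, 54, 72, 72), (139, 54, 72, 72), (140, 55, 72, 71), (141, 57, 71, 70)]
roll [(80, 117, 205), (81, 110, 189), (82, 94, 145), (83, 64, 83), (84, 30, 37), (85, 12, 20), (86, 11, 20), (87, 13, 22), (88, 13, 23), (89, 13, 24), (90, 13, 25), (91, 13, 24), (92, 13, 23), (93, 13, 23), (94, 12, 22), (95, 12, 21), (96, 11, 19), (97, 10, 16), (98, 18, 29), (99, 45, 78), (100, 72, 135), (101, 85, 165), (134, 98, 116), (135, 95, 111), (136, 90, 101), (137, 68, 74), (138, 32, 34), (139, 12, 13), (140, 11, 12), (141, 12, 13), (142, 13, 14), (143, 13, 15), (144, 13, 15), (145, 13, 15), (146, 13, 15), (147, 12, 14), (148, 13, 14), (149, 11, 13), (150, 12, 13), (151, 31, 33), (152, 67, 73), (153, 92, 100), (154, 98, 106)]
-28 83.8 99.8
28 137.7 152.2
[(-3.5, np.float64(121.9)), (0, np.float64(126.6)), (3.5, np.float64(131.2)), (7, np.float64(135.7))]
```

Emit:
send_rows(
  increments=[
    [[30, 0, 30], [0, 0, 0], 0],
    [[60, 0, 60], [0, 0, 0], 0],
    [[60, 0, 80], [0, 0, 0], 0],
    [[60, 0, 85], [0, 0, 0], 0],
    [[60, 0, 87], [0, 0, 0], 0],
    [[60, 0, 87.6], [0, 0, 0], 0],
    [[60, 0, 87.6], [0, 0, 0], 0],
  ],
)

```text
time_s: 26.2
eef_pos: [0.5115, -0.1381, 0.106]
orientation: [3.14, 0.001, 1.714]
ft_force: [0.6, 0.6, 0.6]
width: -0.0002
gripper_force: 0.0
```

Emit:
send_rows(
  increments=[
    [[0, 0, 0.2], [0, 0, 0], 0],
    [[0, 0, 0.5], [0, 0, 0], 0],
    [[0, 0, 0.5], [0, 0, 0], 0],
  ],
)

```text
time_s: 26.5
eef_pos: [0.5117, -0.1381, 0.1057]
orientation: [3.14, 0.001, 1.713]
ft_force: [0.1, 0.0, 6.0]
width: 0.0
gripper_force: 3.1
```

Emit:
send_rows(
  increments=[
    [[1, 0, 0.15], [0, 0, 0], 0],
    [[2, 0, 0.15], [0, 0, 0], 0],
    [[2.7, 0, 0.15], [0, 0, 0], 0],
    [[2.7, 0, 0.15], [0, 0, 0], 0],
    [[2.7, 0, -3], [0, 0, 0], 0],
    [[2.7, 0, -45], [0, 0, 0], 0],
    [[-22, 0, -88], [0, 0, 0], 0],
    [[-60, 0, -88], [0, 0, 0], 0],
  ],
)

```text
time_s: 27.3
eef_pos: [0.5224, -0.1976, 0.1985]
orientation: [3.134, 0.004, 1.716]
ft_force: [0.4, 0.4, 0.9]
width: -0.0002
gripper_force: 0.0
```

Emit:
send_rows(
  increments=[
    [[0, 0, 0], [0, 0, 0], 0],
    [[0, 0, 0], [0, 0, 0], 0],
    [[0, 0, 0], [0, 0, 0], 0],
    [[0, 0, 0], [0, 0, 0], 0],
  ],
)

```text
time_s: 27.7
eef_pos: [0.5187, -0.196, 0.1921]
orientation: [-3.14, -0.001, 1.715]
ft_force: [0.5, 0.1, -0.6]
width: 0.0001
gripper_force: 0.0
```

```bash
cat > fin.py <<'E'
from h import *
s=robot.get_state();p,d=robot.capture('wrist');g=p.mean(2)
print('lane',lane(s['eef_pos']),s['time_s'])
print('core',[(v,int(g[v,242:246].mean()),int(g[v,250:254].mean()),int(g[v,268:274].mean()),int(g[v,238:241].mean())) for v in range(112,142)])
def edge(lo,hi,t=45):
    k=g[:,226:236].mean(1); return [round(v+(k[v]-t)/(k[v]-k[v+1]),2) for v in range(lo,hi) if (k[v]-t)*(k[v+1]-t)<0]
print(edge(80,102),edge(134,155))
S=lambda x,z:wproj(s,list(SEAT+LX*x/1000)+[z])[1]
for c in(-28,28):
    q=[S(c+8*np.cos(t),.0095+.008*np.sin(t)) for t in np.linspace(0,6.28,73)];print(c,round(min(q),1),round(max(q),1))
print([(x,S(x,.058+np.sqrt(.048**2-x*x*1e-6)).round(1)) for x in(-3.5,0,3.5,7)])
cv2.imwrite('pics/w5c.png',cv2.resize(p[76:176,208:308,::-1],(600,600),interpolation=3))
E
python3 fin.py
```

```text
lane [60.6 -3.7] 27.7
core [(112, 47, 47, 47, 43), (113, 48, 48, 48, 43), (114, 48, 49, 49, 44), (115, 49, 49, 49, 45), (116, 50, 49, 50, 44), (117, 49, 49, 49, 45), (118, 50, 49, 50, 45), (119, 49, 50, 50, 45), (120, 50, 49, 50, 45), (121, 49, 51, 50, 48), (122, 47, 53, 50, 67), (123, 44, 50, 50, 91), (124, 43, 44, 49, 106), (125, 43, 41, 49, 107), (126, 43, 40, 47, 104), (127, 36, 35, 41, 86), (128, 26, 27, 31, 54), (129, 21, 24, 22, 32), (130, 22, 25, 22, 26), (131, 26, 35, 28, 27), (132, 36, 57, 46, 34), (133, 43, 73, 63, 40), (134, 44, 75, 70, 41), (135, 45, 75, 71, 41), (136, 48, 74, 73, 41), (137, 53, 74, 74, 40), (138, 55, 73, 74, 39), (139, 55, 73, 74, 39), (140, 54, 72, 73, 39), (141, 52, 69, 70, 37)]
[np.float64(83.47), np.float64(98.95)] [np.float64(137.66), np.float64(151.37)]
-28 83.8 99.9
28 137.8 152.3
[(-3.5, np.float64(122.0)), (0, np.float64(126.7)), (3.5, np.float64(131.3)), (7, np.float64(135.8))]
```

View pics/w5c.png

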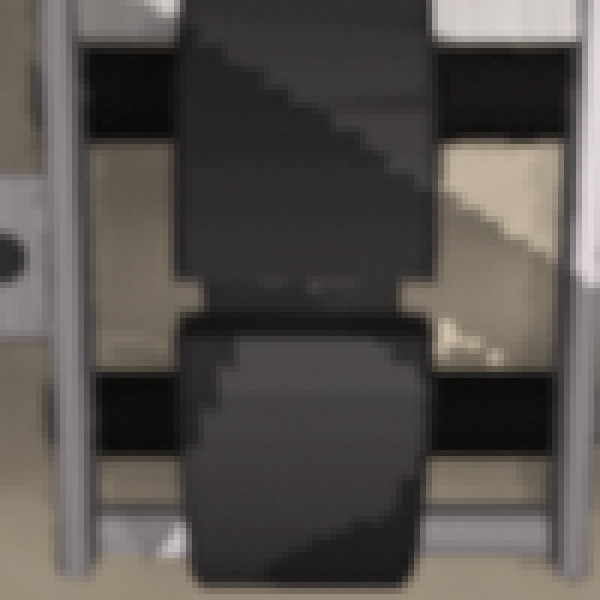

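The core is on both rollers. Its slot spans crop rows 278–335, within about 1° of straight up, and the hand is clear above it. Handing in.

```bash
python3 -c "
from workcell import robot
print(robot.sign_off())"
```

```text
the job is handed in; nothing more can be done
None
```

I rolled the core up the ramp onto both rollers and turned it until its slot points straight up, to within about 1° by the last wrist picture. It took about 28 s, the highest force I read was about 12 N, the hand is clear and nothing else was moved; the job is handed in, but sign-off returned no verdict.

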